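# Load a blood tube on the roller mixer

## Task

Pry the clear hood of the tube roller mixer off its catch by its blue front lip and swing it back past its balance point, so that it stays open on its own; be gentle, do not force the hood or fling it against its stop. Then take the blood tube from the white tray and lay it lengthwise in the front groove, between the two rollers nearest the lip, with its whole length on the rollers. Leave the hood open and the tube that already lies in the rear groove where it is.

Things in the scene. Friction and masses are not known exactly. Their poses are not given: they have to be found in the camera images.
- mixer: tube roller mixer, fixed: white housing 140 (x) x 220 (y) x 60 mm high. Origin: centre of its underside; z up, y along the rollers, -x the front (lip side, towards the robot), +x the hinge side. Five black rollers, 18 mm thick, 176 mm long, lie along y at x = -40, -20, 0, 20, 40 mm, tops 83 mm up, between bearing plates 88 mm high at y = +-92 mm. A knob juts 12 mm from the front, 34 mm up
- hood (a joint): clear hood over the rollers, 0.42 kg +- 30 %, 206 mm wide, 122 deep, 42 high, open below, hinged at its lower far edge (axis along mixer y); 0 = shut, grows as the front swings up and back, stop at 1.78 rad. Ball catches hold it shut: an upward pull of 4 to 10 N at the lip clicks them free within 0.08 rad. It falls shut below about 1.2 rad and back to its stop beyond 1.3; the hinge is damped
- hood_hinge (a point): middle of the hood's hinge axis, 90 mm above the desk and 60 mm behind the mixer's centre
- hood_lip (a point): middle of the front edge of the hood's blue lip; moves with the hood. Lip: plate 120 mm wide (y), 4 mm thick. Shut, it slopes up 32 degrees towards the robot, from the foot of the hood's front wall (95 mm above the desk, 122 mm ahead of the hinge) to this edge (111 mm up, 146 mm ahead). The space under and before it is free, so a closed fingertip pointing ahead and down gets under it
- front_groove (a point): the front groove, between the two rollers nearest the lip: where the centre of a tube lying in it comes, 87 mm above the desk, 30 mm in front of the mixer's centre; axes as the mixer's (groove along y)
- tube_center (a point): centre of the loose blood tube, 77 mm long, 20 g, dark red foot and purple cap; its z axis runs along the tube to the cap. Glass 12.8 mm thick, cap 15.6 mm thick over the last 19 mm. It lies level in the middle cradle of the tray, centre 16 mm above the desk
- tray: white sample tray, fixed, 124 (x) x 112 (y) mm, wall 13 mm high, floor 3 mm thick; origin: centre of its underside. The tube lies along its y over its centre, on two notched cross bars 11 mm high at y = -26 and +29 mm; between them (y = -22 to +25 mm) the floor is free for the fingers
- mixed_tube_center (a point): centre of another tube of the same size, which lies in the rear groove of the mixer (30 mm behind its centre) under the hood

How it is judged:
On the way:
1. the hood stands open past its balance point (beyond 1.6 rad), with nothing of the robot touching it (value of joint hood above 1.6 rad and contact force between each of the arm, the fingers and hood below 0.1 N), for 0.3 s.
At the end, for the whole second after the job is handed in: the hood stands open beyond 1.6 rad, the tube lies in the front groove (within 6 mm across, 5 mm in height and 0.12 rad of its line, and within 50 mm of its middle), and the tube in the rear groove has moved less than 12 mm (value of joint hood above 1.6 rad and x of tube_center in the frame of front_groove between -0.006 and 0.006 m and y of tube_center in the frame of front_groove between -0.05 and 0.05 m and z of tube_center in the frame of front_groove between -0.005 and 0.005 m and angle between the z axis of tube_center and the y axis of front_groove, either way round below 0.12 rad and distance of mixed_tube_center from where it was at the start of the episode below 0.012 m); the robot touches nothing.
It fails at once if the hood is flung open (faster than 2.5 rad/s) (velocity of joint hood above 2.5 rad/s).
It fails at once if the hood is forced with more than 40 N (contact force between any of the fingers, the arm and hood above 40 N).
It fails at once if the tube in the rear groove is moved more than 12 mm (distance of mixed_tube_center from where it was at the start of the episode above 0.012 m).
It also fails if it takes over 58 s, if anything falls off the work surface, if the arm or the gripper's body presses on something with over 40 N, if the wrist force passes 120 N, or if a joint passes its speed limit or range.

## Robot

A 7-joint arm with a two-finger parallel gripper is mounted at the origin on a cart in front of the work surface, level with it; the furniture and walls round the work are solid. World frame = base frame: x ahead of the robot, y to its left, z up, the work surface at z = 0. Lengths are in m, angles in rad, forces in N, time in s.
With the tool pointing down it reaches from about 0.4 to 0.85 m from the base axis. Payload 4.5 kg.
Tool frame: the origin (TCP) lies between the finger pads; the fingertips stand r.tip_reach ahead of it and the grasp point (between the pads) lies 11 mm behind it (r.tip_reach is the distance from the TCP to the fingertips, in m); z points along the fingers, y is the line along which they close (so a half turn about z gives the same grasp; the last joint's range is limited). The gripper opens to 88 mm and grips with 3 to 60 N. Pads are 18 mm wide; open, the fingers measure 123 mm over their backs; the gripper's body (75 mm by 187 mm) begins 45 mm behind the grasp point.
Start: joints at [-1.223, 0.689, -0.195, 1.565, 0.157, 0.902, -0.215], TCP at [0.193, 0.595, 0.247] pointing down, gripper open.
Joint ranges: [-3.01, 3.01], [-0.46, 2.08], [-1.47, 1.51], [0.13, 2.56], [-1, 4.14], [0.04, 2.09], [-2.66, 2.66]. Speed limits (rad/s): [2.57, 2.57, 3.14, 3.14, 3.14, 3.14, 3.14].

## Interface

Orientations are given as a unit quaternion [x, y, z, w].
In Python, from plant import r, vision, workorder gives the robot as it stands.
- The arm moves only by the tool drive_tool, never from a script. Its argument "targets" is a list of rows, each an object of numbers: "tx", "ty", "tz": the shift along the world's x, y, z in units of 0.03 m (1.0 is 0.03 m); "wx", "wy", "wz": the turn, a rotation vector about the world's x, y, z in units of 60 degrees (1.0 is 60 degrees); "claw": the opening, from -1 (shut) to 1 (fully open). A call has exactly 8 rows; each row shifts and turns the commanded pose from where the row before left it; what a row does not reach is not made up. A row lasts 1/10 s, in which the tool goes at most 50 mm and 8.59 degrees, less where a joint would pass 70% of its speed; a pose out of reach is approached as far as the arm can. A call with a number of a shift or a turn outside -1 to 1 is refused whole. A call with a gripper value outside its range is refused whole. The fingers move at their own pace and stop on an object; "force" is the grip in N (left out, the last holds). Time passes only in rows, so rows that do not move let the fingers close, or fill a call up. It gives the time, the measured TCP pose, the force, the opening and the grip force at its end, in the units of the state.
- r.get_state(): the state, without advancing time (a new reading comes with each control period).
- vision.snapshot(name): name is "side" or "top" or "wrist"; returns a dict with "image" (420x560x3 uint8, blue, green, red), "range_z" (420x560 float32, m along the optical axis (not along the pixel's ray), 0 where there is no reading), "K" (3x3 intrinsics, pixels), "dist" ([k1, k2, p1, p2, k3] as OpenCV has them; the pictures are not rectified), "cam_to_world" (4x4, takes a point from camera to world coordinates). Camera axes: x right, y up, looking along -z (the intrinsics and any distortion apply to the point x, -y, -z); pixel columns grow to the right and rows downward; lengths in m; the calibration is good to about 2 mm. A picture is of the moment at which its call begins.
- workorder.finish_job(): hands the job in; it is judged then, once.
The state is a dict: "clock": time; "q": joint angles; "qd": joint speeds; "joint_torque": joint torques, N m; "tool_pos": TCP position; "eef_rot": TCP orientation; "contact_force": force on the tool from outside, world axes, zero at the start; "moment": the same for the moment, N m; "opening": opening from 0.0 (shut) to 1.0 (fully open); "finger_force": force on a finger pad.
Only numpy, scipy, OpenCV 4.12 (cv2) and the standard library are available. Lean on these libraries where they do the work, as an engineer would, in place of code of your own. Each camera call takes 0.05 s, during which the arm holds its last target. There are 200 camera calls.

## Working session

There is one attempt and no reset: what is moved stays moved. The work goes in short steps, Python scripts to look and compute and a tool call to move; the robot and the scene stay as the last step left them, time stands still between calls to the robot, and variables do not carry over. Pictures are saved under pics/ and viewed, at most 10 in all, crops included, and the job is handed in when it is done.

Besides the shell and the picture viewer there is one more tool, called after "Request:" in YAML: its name, and indented under it one key for each argument. drive_tool: Moves the arm, as the interface text tells. Its arguments: {"type":"object","properties":{"targets":{"type":"array","items":{"type":"object","properties":{"tx":{"type":"number"},"ty":{"type":"number"},"tz":{"type":"number"},"wx":{"type":"number"},"wy":{"type":"number"},"wz":{"type":"number"},"claw":{"type":"number"}}}},"force":{"type":"number"}},"required":["targets"]}

```bash
mkdir -p pics; ls; cat > h.py <<'E'
import numpy as np, cv2
from plant import r, vision, workorder
def snap(n):
    return vision.snapshot(n)
def pts(s):
    """world point for every pixel from depth"""
    h,w=s["range_z"].shape
    u,v=np.meshgrid(np.arange(w),np.arange(h))
    p=cv2.undistortPoints(np.stack([u,v],-1).reshape(-1,1,2).astype(np.float64),np.array(s["K"]),np.array(s["dist"])).reshape(h,w,2)
    z=s["range_z"]
    c=np.stack([p[...,0]*z,-p[...,1]*z,-z,np.ones_like(z)],-1)
    return (c@np.array(s["cam_to_world"]).T)[...,:3]
E
python3 - <<'E'
from h import *
st=r.get_state(); print(r.tip_reach,{k:np.round(v,3) for k,v in st.items()})
a=snap("top");b=snap("side")
for n,s in (("top",a),("side",b)):
    cv2.imwrite(f"pics/{n}0.png",s["image"]); print(np.round(s["cam_to_world"],3).tolist())
    np.savez(f"{n}0.npz",**s)
E
```

```text
pics
0.008 {'clock': np.float64(0.0), 'q': array([-1.223,  0.69 , -0.194,  1.566,  0.157,  0.903, -0.215]), 'qd': array([-0.001, -0.002,  0.002, -0.001, -0.   ,  0.   ,  0.001]), 'joint_torque': array([-0.0000e+00, -5.2755e+01, -1.2670e+00, -1.5343e+01, -5.3000e-02,
        7.0000e-03,  0.0000e+00]), 'tool_pos': array([0.193, 0.594, 0.246]), 'eef_rot': array([ 0.156,  0.988, -0.001, -0.   ]), 'contact_force': array([ 0.581,  0.622, -0.67 ]), 'moment': array([-0.01 , -0.012,  0.046]), 'finger_force': np.float64(0.0), 'opening': np.float64(1.002)}
[[0.018, 0.983, -0.184, 0.315], [-1.0, 0.015, -0.016, -0.043], [-0.013, 0.184, 0.983, 0.977], [0.0, 0.0, 0.0, 1.0]]
[[-0.956, 0.127, -0.263, 0.267], [-0.292, -0.438, 0.85, 0.713], [-0.007, 0.89, 0.456, 0.488], [0.0, 0.0, 0.0, 1.0]]
```

View pics/top0.png

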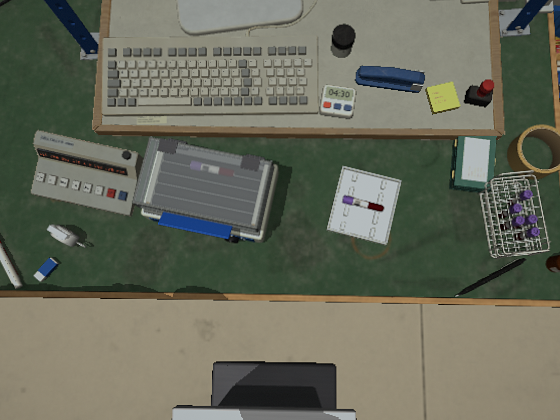

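View pics/side0.png

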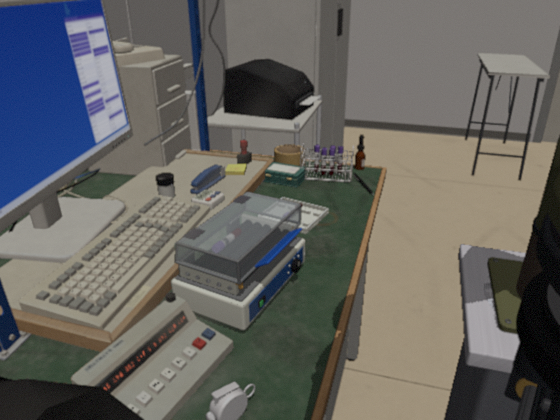

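The top view shows the mixer around (207,187) with its blue lip at (195,226). The tray is around (365,205), with the tube from its cap at (347,200) to its foot at (383,209). Next I'll measure these.

```bash
python3 - <<'E'
from h import *
def rect(P):
    c,(w,h),a=cv2.minAreaRect((P[:,:2]*1000).astype(np.float32)); return np.round(c,1),round(w,1),round(h,1),round(a,1)
for n in("top","side"):
    s=dict(np.load(n+"0.npz")); P=pts(s); hsv=cv2.cvtColor(s["image"],cv2.COLOR_BGR2HSV); H,S,V=cv2.split(hsv)
    blue=(H>100)&(H<125)&(S>150)&(V>60)
    m=np.zeros_like(blue)
    if n=="top": m[205:245,145:245]=1
    else: m[220:270,250:310]=1
    b=blue&m&(P[...,2]>.08)&(P[...,2]<.125); Q=P[b]; print(n,"lip",b.sum(),rect(Q),np.round(np.percentile(Q[:,2],[2,50,98]),4))
    # edges: high points of lip
    t=Q[Q[:,2]>np.percentile(Q[:,2],60)]; print(" upper lip mean",t.mean(0).round(4))
    if n=="top":
        w=np.zeros_like(blue); w[160:250,320:408]=1
        z=P[...,2]; tr=w&(S<60)&(V>120); 
        k=cv2.connectedComponents(tr.astype(np.uint8))[1]; best=np.argmax(np.bincount(k[k>0])); print("tray",rect(P[k==best]),np.percentile(P[k==best][:,2],[5,50,95]).round(4))
        tb=w&(S>90)&((H>125)|(H<12))&(z>.012); T=P[tb]; c=T[:,:2].mean(0); print("tube",tb.sum(),rect(T),T[:,2].max())
        cap=tb&(H>120)&(H<160); print("cap",cap.sum(),P[cap].mean(0).round(4)); red=tb&((H>165)|(H<12)); print("foot",P[red].mean(0).round(4))
        mm=np.zeros_like(blue); mm[130:250,130:285]=1
        for lo,hi in((.04,.07),(.07,.1),(.1,.15)):
            q=mm&(z>lo)&(z<hi); print("mixer",lo,hi,q.sum(),rect(P[q]))
        wh=mm&(S<40)&(V>170)&(z>.03);print("white",rect(P[wh]),P[wh][:,2].mean())
        for uv in((200,60),(120,125),(300,120),(240,10),(85,185),(110,145),(340,40),(390,75),(300,220)): print(uv,P[uv[1],uv[0]].round(3))
        for uv in((160,140),(280,160),(262,240),(139,215)): print("c",uv,P[uv[1],uv[0]].round(3))
E
```

```text
top lip 955 (array([452.4, 116.4]), 118.9, 23.4, 79.0) [0.0968 0.1048 0.1123]
 upper lip mean [0.4456 0.1174 0.1095]
tray (array([ 434.3, -149.8]), 123.0, 295.8, 70.7) [-0.0002  0.0031  0.0141]
tube 155 (array([ 510.6, -174.1]), 74.7, 13.5, 75.1) 0.025140899790321636
cap 67 [ 0.5171 -0.1457  0.0211]
foot [ 0.5051 -0.1959  0.0207]
mixer 0.04 0.07 1108 (array([546.1, 117.9]), 264.3, 212.9, 84.4)
mixer 0.07 0.1 318 (array([529.5, 123.6]), 252.9, 138.4, 78.3)
mixer 0.1 0.15 9999 (array([509.5, 105.9]), 208.9, 140.6, 79.0)
white (array([442. ,  68.3]), 323.5, 96.8, 57.9) 0.09257800086802694
(200, 60) [0.766 0.129 0.063]
(120, 125) [0.648 0.276 0.037]
(300, 120) [ 0.664 -0.057  0.035]
(240, 10) [0.876 0.06  0.047]
(85, 185) [0.534 0.331 0.035]
(110, 145) [ 0.622  0.305 -0.002]
(340, 40) [ 0.796 -0.126  0.087]
(390, 75) [ 0.736 -0.217  0.073]
(300, 220) [ 0.482 -0.06  -0.002]
c (160, 140) [0.589 0.175 0.133]
c (280, 160) [ 0.597 -0.02  -0.001]
c (262, 240) [0.439 0.008 0.031]
c (139, 215) [ 0.487  0.241 -0.003]
side lip 364 (array([453.3, 118.8]), 117.2, 23.6, 78.2) [0.0992 0.1075 0.1122]
 upper lip mean [0.4458 0.1253 0.1107]
```

Lip, hood and mixer sizes agree: yaw is about -11°, the mixer centre is near (0.525, 0.102) and the lip edge near (0.441, 0.119, 0.111). Next I'll compute the turn to the prying pose.

```bash
cat >> h.py <<'E'
from scipy.spatial.transform import Rotation as Rn
C=np.array([.5251,.1023]); YAW=np.radians(-11)
ex=np.array([np.cos(YAW),np.sin(YAW)]); ey=np.array([-ex[1],ex[0]])
def mw(x,y,z): return np.r_[C+x*ex+y*ey,z]      # mixer -> world
def tomix(p): d=np.array(p)[:2]-C; return np.r_[d@ex,d@ey,p[2]]
def frame(yv,zv): 
    yv=np.array(yv,float);zv=np.array(zv,float); return Rn.from_matrix(np.stack([np.cross(yv,zv),yv,zv],1))
def units(T,Rt=None):
    st=r.get_state(); dt=(np.array(T)-st["tool_pos"])/.03
    w=np.zeros(3) if Rt is None else (Rt*Rn.from_quat(st["eef_rot"]).inv()).as_rotvec()/np.radians(60)
    print("total units t",dt.round(3),"w",w.round(3),"min rows",max(abs(dt).max(),np.linalg.norm(w)/.1432).round(1))
def pry(phi): return frame(np.r_[ey,0],np.r_[np.cos(phi)*ex,-np.sin(phi)])
E
python3 -c "
from h import *
units(mw(-.14,0,.24),pry(np.radians(34)))"
```

```text
total units t [  6.496 -15.498  -0.2  ] w [-0.232 -0.904  0.108] min rows 15.5
```

Request:
drive_tool:
  targets:
    - {"tx":0.4,"ty":-0.96,"wx":-0.014,"wy":-0.056,"wz":0.007,"claw":-1}
    - {"tx":0.4,"ty":-0.96,"wx":-0.014,"wy":-0.056,"wz":0.007,"claw":-1}
    - {"tx":0.4,"ty":-0.96,"wx":-0.014,"wy":-0.056,"wz":0.007,"claw":-1}
    - {"tx":0.4,"ty":-0.96,"wx":-0.014,"wy":-0.056,"wz":0.007,"claw":-1}
    - {"tx":0.4,"ty":-0.96,"wx":-0.014,"wy":-0.056,"wz":0.007,"claw":-1}
    - {"tx":0.4,"ty":-0.96,"wx":-0.014,"wy":-0.056,"wz":0.007,"claw":-1}
    - {"tx":0.4,"ty":-0.96,"wx":-0.014,"wy":-0.056,"wz":0.007,"claw":-1}
    - {"tx":0.4,"ty":-0.96,"wx":-0.014,"wy":-0.056,"wz":0.007,"claw":-1}
  force: 20

```text
validation failed for argument at $.ta...
```

Request:
drive_tool:
  targets:
    - {"tx":0.4,"ty":-0.96,"wx":-0.014,"wy":-0.056,"wz":0.007,"claw":-1}
    - {"tx":0.4,"ty":-0.96,"wx":-0.014,"wy":-0.056,"wz":0.007,"claw":-1}
    - {"tx":0.4,"ty":-0.96,"wx":-0.014,"wy":-0.056,"wz":0.007,"claw":-1}
    - {"tx":0.4,"ty":-0.96,"wx":-0.014,"wy":-0.056,"wz":0.007,"claw":-1}
    - {"tx":0.4,"ty":-0.96,"wx":-0.014,"wy":-0.056,"wz":0.007,"claw":-1}
    - {"tx":0.4,"ty":-0.96,"wx":-0.014,"wy":-0.056,"wz":0.007,"claw":-1}
    - {"tx":0.4,"ty":-0.96,"wx":-0.014,"wy":-0.056,"wz":0.007,"claw":-1}
    - {"tx":0.4,"ty":-0.96,"wx":-0.014,"wy":-0.056,"wz":0.007,"claw":-1}

```text
validation failed for argument at $.ta...
```

```bash
python3 -c "
from h import *
st=r.get_state(); print(st['clock'],st['q'].round(2),tomix(st['tool_pos']).round(4),st['opening'])
z=Rn.from_quat(st['eef_rot']).as_matrix()[:,2];print(z.round(3))
units(mw(-.14,0,.24),pry(np.radians(34)))
units(mw(-.137,0,.12),pry(np.radians(34)))"
```

```text
0.1 [-1.22  0.69 -0.19  1.57  0.16  0.9  -0.22] [-0.42    0.4192  0.246 ] 1.0006251941657462
[-0.    -0.002 -1.   ]
total units t [  6.496 -15.498  -0.2  ] w [-0.232 -0.904  0.108] min rows 15.5
total units t [  6.594 -15.518  -4.2  ] w [-0.232 -0.904  0.108] min rows 15.5
```

Request:
drive_tool:
  targets:
    - {"tx":0.4,"ty":-0.96,"tz":0,"wx":-0.014,"wy":-0.056,"wz":0.007,"claw":-1}
    - {"tx":0.4,"ty":-0.96,"tz":0,"wx":-0.014,"wy":-0.056,"wz":0.007,"claw":-1}
    - {"tx":0.4,"ty":-0.96,"tz":0,"wx":-0.014,"wy":-0.056,"wz":0.007,"claw":-1}
    - {"tx":0.4,"ty":-0.96,"tz":0,"wx":-0.014,"wy":-0.056,"wz":0.007,"claw":-1}
    - {"tx":0.4,"ty":-0.96,"tz":0,"wx":-0.014,"wy":-0.056,"wz":0.007,"claw":-1}
    - {"tx":0.4,"ty":-0.96,"tz":0,"wx":-0.014,"wy":-0.056,"wz":0.007,"claw":-1}
    - {"tx":0.4,"ty":-0.96,"tz":0,"wx":-0.014,"wy":-0.056,"wz":0.007,"claw":-1}
    - {"tx":0.4,"ty":-0.96,"tz":0,"wx":-0.014,"wy":-0.056,"wz":0.007,"claw":-1}
  force: 20

```text
clock: 0.9
tool_pos: [0.2891, 0.363, 0.2469]
eef_rot: [0.123, 0.963, -0.021, 0.239]
contact_force: [1.0, -0.3, -0.6]
opening: 0.301
finger_force: 0.0
```

Request:
drive_tool:
  targets:
    - {"tx":0.4,"ty":-0.96,"tz":0,"wx":-0.014,"wy":-0.056,"wz":0.007,"claw":-1}
    - {"tx":0.4,"ty":-0.96,"tz":0,"wx":-0.014,"wy":-0.056,"wz":0.007,"claw":-1}
    - {"tx":0.4,"ty":-0.96,"tz":0,"wx":-0.014,"wy":-0.056,"wz":0.007,"claw":-1}
    - {"tx":0.4,"ty":-0.96,"tz":0,"wx":-0.014,"wy":-0.056,"wz":0.007,"claw":-1}
    - {"tx":0.4,"ty":-0.96,"tz":0,"wx":-0.014,"wy":-0.056,"wz":0.007,"claw":-1}
    - {"tx":0.4,"ty":-0.96,"tz":0,"wx":-0.014,"wy":-0.056,"wz":0.007,"claw":-1}
    - {"tx":0.4,"ty":-0.96,"tz":0,"wx":-0.014,"wy":-0.056,"wz":0.007,"claw":-1}
    - {"tx":0.4,"ty":-0.96,"tz":0,"wx":-0.014,"wy":-0.056,"wz":0.007,"claw":-1}
  force: 20

```text
clock: 1.7
tool_pos: [0.3501, 0.2365, 0.216]
eef_rot: [0.089, 0.922, -0.07, 0.37]
contact_force: [0.4, -1.1, -0.9]
opening: 0.008
finger_force: 0.0
```

```bash
cat > s.py <<'E'
from h import *
def show():
    st=r.get_state(); print(round(st['clock'],2),st['q'].round(2),"mix mm",(tomix(st['tool_pos'])*1000).round(1),st['opening'].round(2),"F",st['contact_force'].round(1))
    z=Rn.from_quat(st['eef_rot']).as_matrix()[:,2];print("z",z.round(3),"pitch",np.degrees(np.arcsin(-z[2])).round(1))
E
python3 -c "
from s import *
show()
units(mw(-.14,0,.24),pry(np.radians(34)))
units(mw(-.137,0,.12),pry(np.radians(34)))"
```

```text
Traceback (most recent call last):
  File "s.py", line 3, in show
    st=r.get_state(); print(round(st['clock'],2),st['q'].round(2),"mix mm",(tomix(st['tool_pos'])*1000).round(1),st['opening'].round(2),"F",st['contact_force'].round(1))
                                                                                                                 ^^^^^^^^^^^^^^^^^^^
AttributeError: 'float' object has no attribute 'round'
```

```bash
sed -i "s/st\['opening'\].round(2)/round(float(st['opening']),2)/" s.py
python3 -c "
from s import *
show()
units(mw(-.14,0,.24),pry(np.radians(34)))
units(mw(-.137,0,.12),pry(np.radians(34)))"
```

```text
1.7 [-1.23  0.67 -0.08  2.54  1.63  0.82 -1.57] mix mm [-197.4   98.3  216. ] 0.01 F [ 0.4 -1.1 -0.9]
z [ 0.669 -0.195 -0.717] pitch 45.8
total units t [ 1.253 -3.583  0.801] w [ 0.018 -0.207  0.032] min rows 3.6
total units t [ 1.351 -3.602 -3.199] w [ 0.018 -0.207  0.032] min rows 3.6
```

Request:
drive_tool:
  targets:
    - {"tx":0,"ty":0,"tz":0,"wx":0,"wy":0,"wz":0,"claw":-1}
    - {"tx":0,"ty":0,"tz":0,"wx":0,"wy":0,"wz":0,"claw":-1}
    - {"tx":0,"ty":0,"tz":0,"wx":0,"wy":0,"wz":0,"claw":-1}
    - {"tx":0,"ty":0,"tz":0,"wx":0,"wy":0,"wz":0,"claw":-1}
    - {"tx":0,"ty":0,"tz":0,"wx":0,"wy":0,"wz":0,"claw":-1}
    - {"tx":0,"ty":0,"tz":0,"wx":0,"wy":0,"wz":0,"claw":-1}
    - {"tx":0,"ty":0,"tz":0,"wx":0,"wy":0,"wz":0,"claw":-1}
    - {"tx":0,"ty":0,"tz":0,"wx":0,"wy":0,"wz":0,"claw":-1}

```text
clock: 2.5
tool_pos: [0.35, 0.2364, 0.216]
eef_rot: [0.089, 0.922, -0.07, 0.369]
contact_force: [-0.5, 0.1, 0.2]
opening: 0.006
finger_force: 0.0
```

```bash
python3 -c "
from s import *
show()
units(mw(-.137,0,.12),pry(np.radians(34)))"
```

```text
2.5 [-1.24  0.67 -0.07  2.54  1.63  0.82 -1.57] mix mm [-197.5   98.3  216. ] 0.01 F [-0.5  0.1  0.2]
z [ 0.669 -0.196 -0.717] pitch 45.8
total units t [ 1.355 -3.6   -3.2  ] w [ 0.019 -0.207  0.032] min rows 3.6
```

```bash
python3 -c "
from s import *
units(mw(-.112,0,.17),pry(np.radians(48)))"
```

```text
total units t [ 2.173 -3.759 -1.533] w [0.066 0.021 0.025] min rows 3.8
```

Request:
drive_tool:
  targets:
    - {"tx":0.36,"ty":-0.63,"tz":-0.25,"wx":0.011,"wy":0.004,"wz":0.004,"claw":-1}
    - {"tx":0.36,"ty":-0.63,"tz":-0.25,"wx":0.011,"wy":0.004,"wz":0.004,"claw":-1}
    - {"tx":0.36,"ty":-0.63,"tz":-0.25,"wx":0.011,"wy":0.004,"wz":0.004,"claw":-1}
    - {"tx":0.36,"ty":-0.63,"tz":-0.25,"wx":0.011,"wy":0.004,"wz":0.004,"claw":-1}
    - {"tx":0.36,"ty":-0.63,"tz":-0.25,"wx":0.011,"wy":0.004,"wz":0.004,"claw":-1}
    - {"tx":0.36,"ty":-0.63,"tz":-0.25,"wx":0.011,"wy":0.004,"wz":0.004,"claw":-1}
    - {"tx":0,"ty":0,"tz":0,"wx":0,"wy":0,"wz":0,"claw":-1}
    - {"tx":0,"ty":0,"tz":0,"wx":0,"wy":0,"wz":0,"claw":-1}

```text
clock: 3.3
tool_pos: [0.3765, 0.2018, 0.1739]
eef_rot: [0.06, 0.925, -0.1, 0.362]
contact_force: [-0.1, 0.6, 0.6]
opening: 0.008
finger_force: 0.0
```

```bash
python3 -c "
from s import *
show()
units(mw(-.112,0,.085),pry(np.radians(46)))
for n in ('top','side'):
  s=snap(n); cv2.imwrite('pics/'+n+'1.png',s['image'])
  "
```

```text
3.3 [-0.49  1.15 -1.39  2.56  1.35  1.89 -1.54] mix mm [-164.9   69.3  173.9] 0.01 F [-0.1  0.6  0.6]
z [ 0.658 -0.228 -0.718] pitch 45.9
total units t [ 1.289 -2.606 -2.963] w [ 0.131 -0.033 -0.005] min rows 3.0
```

```bash
cat >> h.py <<'E'
def pry2(az,phi,sg):
    a,p=np.radians([az,phi]); h=np.array([np.cos(a),np.sin(a)])
    return frame(sg*np.r_[h*np.sin(p),np.cos(p)],np.r_[h*np.cos(p),-np.sin(p)])
E
python3 -c "
from s import *
for sg in(1,-1): units(mw(-.117,.076,.128),pry2(-70,48,sg))
units(mw(-.135,.110,.19))"
```

```text
total units t [ 1.577 -0.115 -1.622] w [ 0.972 -0.904 -1.954] min rows 16.5
total units t [ 1.577 -0.115 -1.622] w [-0.589  0.625  0.162] min rows 6.1
total units t [1.204 1.112 0.444] w [0. 0. 0.] min rows 1.2
```

View pics/side1.png

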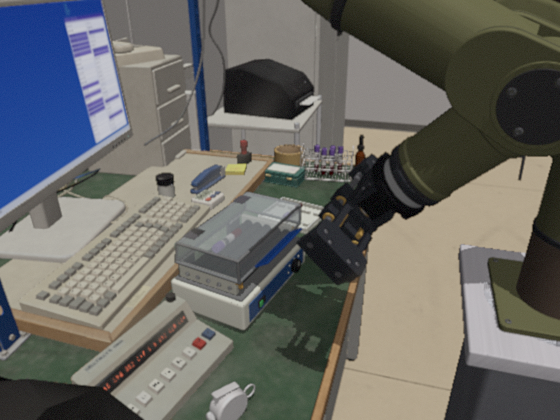

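The gripper is at (340,230), in front of the lip. The elbow is at its folding limit, so I'll approach tangentially from the left instead.

Request:
drive_tool:
  targets:
    - {"tx":0.15,"ty":0.14,"tz":0.05,"wx":-0.074,"wy":0.078,"wz":0.02,"claw":-1}
    - {"tx":0.15,"ty":0.14,"tz":0.05,"wx":-0.074,"wy":0.078,"wz":0.02,"claw":-1}
    - {"tx":0.15,"ty":0.14,"tz":0.05,"wx":-0.074,"wy":0.078,"wz":0.02,"claw":-1}
    - {"tx":0.15,"ty":0.14,"tz":0.05,"wx":-0.074,"wy":0.078,"wz":0.02,"claw":-1}
    - {"tx":0.15,"ty":0.14,"tz":0.05,"wx":-0.074,"wy":0.078,"wz":0.02,"claw":-1}
    - {"tx":0.15,"ty":0.14,"tz":0.05,"wx":-0.074,"wy":0.078,"wz":0.02,"claw":-1}
    - {"tx":0.15,"ty":0.14,"tz":0.05,"wx":-0.074,"wy":0.078,"wz":0.02,"claw":-1}
    - {"tx":0.15,"ty":0.14,"tz":0.05,"wx":-0.074,"wy":0.078,"wz":0.02,"claw":-1}

```text
clock: 4.2
tool_pos: [0.4141, 0.237, 0.1901]
eef_rot: [-0.161, 0.918, -0.356, 0.065]
contact_force: [-0.8, -0.8, -0.7]
opening: 0.007
finger_force: 0.0
```

```bash
python3 -c "
from s import *
show()
units(mw(-.135,.110,.19),pry2(-70,48,-1))
units(mw(-.117,.076,.128),pry2(-70,48,-1))"
```

```text
4.2 [-0.34  1.2  -1.36  1.86  1.12  2.   -0.21] mix mm [-134.7  111.1  190.1] 0.01 F [-0.8 -0.8 -0.7]
z [ 0.234 -0.633 -0.738] pitch 47.6
total units t [-0.017 -0.033 -0.005] w [0.005 0.007 0.001] min rows 0.1
total units t [ 0.356 -1.26  -2.072] w [0.005 0.007 0.001] min rows 2.1
```

Request:
drive_tool:
  targets:
    - {"tx":0.06,"ty":-0.21,"tz":-0.35,"wx":0,"wy":0,"wz":0,"claw":-1}
    - {"tx":0.06,"ty":-0.21,"tz":-0.35,"wx":0,"wy":0,"wz":0,"claw":-1}
    - {"tx":0.06,"ty":-0.21,"tz":-0.35,"wx":0,"wy":0,"wz":0,"claw":-1}
    - {"tx":0.06,"ty":-0.21,"tz":-0.35,"wx":0,"wy":0,"wz":0,"claw":-1}
    - {"tx":0.06,"ty":-0.21,"tz":-0.35,"wx":0,"wy":0,"wz":0,"claw":-1}
    - {"tx":0.06,"ty":-0.21,"tz":-0.35,"wx":0,"wy":0,"wz":0,"claw":-1}
    - {"tx":0,"ty":0,"tz":0,"wx":0,"wy":0,"wz":0,"claw":-1}
    - {"tx":0,"ty":0,"tz":0,"wx":0,"wy":0,"wz":0,"claw":-1}

```text
clock: 5.0
tool_pos: [0.4236, 0.1979, 0.124]
eef_rot: [-0.16, 0.919, -0.354, 0.062]
contact_force: [-0.1, -1.0, -0.7]
opening: 0.006
finger_force: 0.0
```

```bash
python3 -c "
from s import *
show()
units(mw(-.093,.036,.076),pry2(-70,48,-1))
s=snap('side'); cv2.imwrite('pics/s2.png',s['image'])"
```

```text
5.0 [-0.28  1.3  -1.31  1.95  1.22  1.95 -0.26] mix mm [-117.9   74.5  124. ] 0.01 F [-0.1 -1.  -0.7]
z [ 0.227 -0.631 -0.742] pitch 47.9
total units t [ 0.57  -1.417 -1.601] w [0.002 0.001 0.003] min rows 1.6
```

View pics/s2.png

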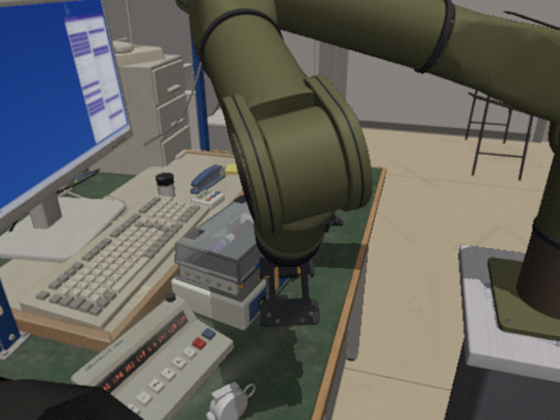

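The gripper hangs in front of the mixer at (290,300). The wrist hides the lip, but the pose agrees with the numbers, so I'm moving in.

Request:
drive_tool:
  targets:
    - {"tx":0.09,"ty":-0.23,"tz":-0.26,"wx":0,"wy":0,"wz":0,"claw":-1}
    - {"tx":0.09,"ty":-0.23,"tz":-0.26,"wx":0,"wy":0,"wz":0,"claw":-1}
    - {"tx":0.09,"ty":-0.23,"tz":-0.26,"wx":0,"wy":0,"wz":0,"claw":-1}
    - {"tx":0.09,"ty":-0.23,"tz":-0.26,"wx":0,"wy":0,"wz":0,"claw":-1}
    - {"tx":0.09,"ty":-0.23,"tz":-0.26,"wx":0,"wy":0,"wz":0,"claw":-1}
    - {"tx":0.09,"ty":-0.23,"tz":-0.26,"wx":0,"wy":0,"wz":0,"claw":-1}
    - {"tx":0,"ty":0,"tz":0,"wx":0,"wy":0,"wz":0,"claw":-1}
    - {"tx":0,"ty":0,"tz":0,"wx":0,"wy":0,"wz":0,"claw":-1}

```text
clock: 5.85
tool_pos: [0.4398, 0.1565, 0.0774]
eef_rot: [-0.16, 0.919, -0.354, 0.062]
contact_force: [0.5, 0.4, -0.3]
opening: 0.001
finger_force: 0.0
```

```bash
python3 -c "
from s import *
show()
units(mw(-.093,.036,.076),pry2(-70,48,-1))"
```

```text
5.85 [-0.21  1.37 -1.26  2.    1.33  1.92 -0.26] mix mm [-94.1  37.   77.4] 0.0 F [ 0.5  0.4 -0.3]
z [ 0.228 -0.631 -0.742] pitch 47.9
total units t [ 0.028 -0.038 -0.046] w [0.002 0.001 0.003] min rows 0.0
```

Request:
drive_tool:
  targets:
    - {"tx":0.02,"ty":0,"tz":0.07,"wx":0,"wy":0,"wz":0,"claw":-1}
    - {"tx":0.02,"ty":0,"tz":0.07,"wx":0,"wy":0,"wz":0,"claw":-1}
    - {"tx":0.02,"ty":0,"tz":0.07,"wx":0,"wy":0,"wz":0,"claw":-1}
    - {"tx":0.02,"ty":0,"tz":0.07,"wx":0,"wy":0,"wz":0,"claw":-1}
    - {"tx":0.02,"ty":0,"tz":0.07,"wx":0,"wy":0,"wz":0,"claw":-1}
    - {"tx":0.02,"ty":0,"tz":0.07,"wx":0,"wy":0,"wz":0,"claw":-1}
    - {"tx":0.02,"ty":0,"tz":0.07,"wx":0,"wy":0,"wz":0,"claw":-1}
    - {"tx":0.02,"ty":0,"tz":0.07,"wx":0,"wy":0,"wz":0,"claw":-1}

```text
clock: 6.65
tool_pos: [0.4435, 0.1568, 0.094]
eef_rot: [-0.161, 0.919, -0.354, 0.061]
contact_force: [-7.0, 1.7, -3.5]
opening: 0.005
finger_force: 3.9
```

Request:
drive_tool:
  targets:
    - {"tx":0,"ty":0,"tz":0.05,"wx":0,"wy":0,"wz":0,"claw":-1}
    - {"tx":0,"ty":0,"tz":0.05,"wx":0,"wy":0,"wz":0,"claw":-1}
    - {"tx":0,"ty":0,"tz":0.05,"wx":0,"wy":0,"wz":0,"claw":-1}
    - {"tx":0,"ty":0,"tz":0.05,"wx":0,"wy":0,"wz":0,"claw":-1}
    - {"tx":0,"ty":0,"tz":0.05,"wx":0,"wy":0,"wz":0,"claw":-1}
    - {"tx":0,"ty":0,"tz":0,"wx":0,"wy":0,"wz":0,"claw":-1}
    - {"tx":0,"ty":0,"tz":0,"wx":0,"wy":0,"wz":0,"claw":-1}
    - {"tx":0,"ty":0,"tz":0,"wx":0,"wy":0,"wz":0,"claw":-1}

```text
clock: 7.45
tool_pos: [0.4448, 0.1566, 0.1018]
eef_rot: [-0.16, 0.919, -0.354, 0.062]
contact_force: [-2.6, 0.2, -1.5]
opening: 0.004
finger_force: 1.7
```

```bash
python3 -c "
from s import *
show()"
```

```text
7.45 [-0.2   1.33 -1.29  2.    1.3   1.93 -0.23] mix mm [-89.2  38.  101.8] 0.0 F [-2.6  0.2 -1.5]
z [ 0.228 -0.631 -0.741] pitch 47.9
```

The force drop shows the catch has clicked free, and about 1.9 N of hood weight now rests on the finger. I'll follow the hood's arc.

Request:
drive_tool:
  targets:
    - {"tx":0.043,"ty":-0.008,"tz":0.2,"wx":0,"wy":0,"wz":0,"claw":-1}
    - {"tx":0.06,"ty":-0.012,"tz":0.264,"wx":0,"wy":0,"wz":0,"claw":-1}
    - {"tx":0.075,"ty":-0.015,"tz":0.26,"wx":0,"wy":0,"wz":0,"claw":-1}
    - {"tx":0.09,"ty":-0.018,"tz":0.255,"wx":0,"wy":0,"wz":0,"claw":-1}
    - {"tx":0.105,"ty":-0.02,"tz":0.248,"wx":0,"wy":0,"wz":0,"claw":-1}
    - {"tx":0.12,"ty":-0.023,"tz":0.241,"wx":0,"wy":0,"wz":0,"claw":-1}
    - {"tx":0.134,"ty":-0.026,"tz":0.234,"wx":0,"wy":0,"wz":0,"claw":-1}
    - {"tx":0.148,"ty":-0.029,"tz":0.225,"wx":0,"wy":0,"wz":0,"claw":-1}

```text
clock: 8.25
tool_pos: [0.4684, 0.152, 0.1603]
eef_rot: [-0.16, 0.919, -0.354, 0.062]
contact_force: [-0.8, 0.1, -1.4]
opening: 0.005
finger_force: 0.8
```

```bash
cat >> h.py <<'E'
def Fpt():
    st=r.get_state(); M=Rn.from_quat(st["eef_rot"]).as_matrix()
    F=st["tool_pos"]+.008*M[:,2]-.0175*M[:,1]+.009*M[:,0]*np.sign(M[0,0])
    m=tomix(F)*1000; v=m-np.array([60,0,90]); print("F mix",m.round(1),"r",np.hypot(v[0],v[2]).round(1),"a",np.degrees(np.arctan2(v[2],v[0])).round(1))
E
python3 -c "
from s import *
show();Fpt()
s=snap('side'); cv2.imwrite('pics/s3.png',s['image'])"
```

```text
8.25 [-0.16  1.23 -1.33  1.95  1.25  1.97 -0.11] mix mm [-65.2  38.  160.3] 0.0 F [-0.8  0.1 -1.4]
z [ 0.228 -0.631 -0.741] pitch 47.9
F mix [-48.   26.8 166.1] r 132.2 a 144.8
```

View pics/s3.png

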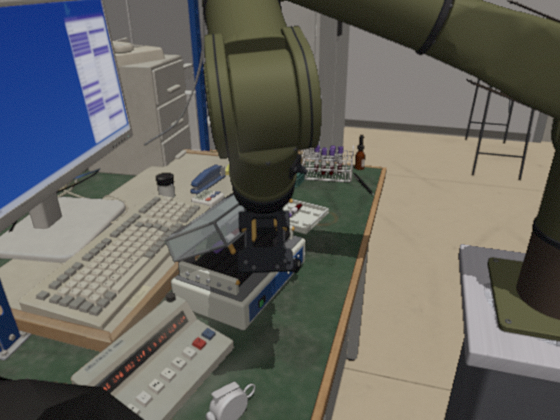

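The hood front is lifted at (230,225) and the rollers are showing. It's following gently, so I'll continue along the arc.

Request:
drive_tool:
  targets:
    - {"tx":0.16,"ty":-0.031,"tz":0.216,"wx":0,"wy":0,"wz":0,"claw":-1}
    - {"tx":0.173,"ty":-0.034,"tz":0.206,"wx":0,"wy":0,"wz":0,"claw":-1}
    - {"tx":0.185,"ty":-0.036,"tz":0.195,"wx":0,"wy":0,"wz":0,"claw":-1}
    - {"tx":0.196,"ty":-0.038,"tz":0.183,"wx":0,"wy":0,"wz":0,"claw":-1}
    - {"tx":0.207,"ty":-0.04,"tz":0.17,"wx":0,"wy":0,"wz":0,"claw":-1}
    - {"tx":0.216,"ty":-0.042,"tz":0.157,"wx":0,"wy":0,"wz":0,"claw":-1}
    - {"tx":0.225,"ty":-0.044,"tz":0.143,"wx":0,"wy":0,"wz":0,"claw":-1}
    - {"tx":0.234,"ty":-0.045,"tz":0.129,"wx":0,"wy":0,"wz":0,"claw":-1}

```text
clock: 9.1
tool_pos: [0.5164, 0.1426, 0.2023]
eef_rot: [-0.16, 0.919, -0.354, 0.062]
contact_force: [-1.5, 1.5, 0.7]
opening: 0.006
finger_force: 1.1
```

```bash
python3 -c "
from s import *
show();Fpt()"
```

```text
9.1 [-0.1   1.17 -1.34  1.84  1.29  2.    0.09] mix mm [-16.2  37.9 202.3] 0.01 F [-1.5  1.5  0.7]
z [ 0.228 -0.631 -0.741] pitch 47.8
F mix [  0.9  26.8 208.1] r 132.1 a 116.6
```

Request:
drive_tool:
  targets:
    - {"tx":0.227,"ty":-0.044,"tz":0.108,"wx":0,"wy":0,"wz":0,"claw":-1}
    - {"tx":0.233,"ty":-0.045,"tz":0.094,"wx":0,"wy":0,"wz":0,"claw":-1}
    - {"tx":0.238,"ty":-0.046,"tz":0.081,"wx":0,"wy":0,"wz":0,"claw":-1}
    - {"tx":0.242,"ty":-0.047,"tz":0.067,"wx":0,"wy":0,"wz":0,"claw":-1}
    - {"tx":0.245,"ty":-0.048,"tz":0.052,"wx":0,"wy":0,"wz":0,"claw":-1}
    - {"tx":0.248,"ty":-0.048,"tz":0.038,"wx":0,"wy":0,"wz":0,"claw":-1}
    - {"tx":0.249,"ty":-0.049,"tz":0.023,"wx":0,"wy":0,"wz":0,"claw":-1}
    - {"tx":0.25,"ty":-0.049,"tz":0.008,"wx":0,"wy":0,"wz":0,"claw":-1}

```text
clock: 9.9
tool_pos: [0.5746, 0.1313, 0.2162]
eef_rot: [-0.16, 0.919, -0.354, 0.063]
contact_force: [-1.0, -1.0, 0.3]
opening: 0.001
finger_force: 0.3
```

```bash
python3 -c "
from s import *
show();Fpt()"
```

```text
9.9 [-0.05  1.16 -1.33  1.71  1.38  2.    0.28] mix mm [ 43.   37.9 216.2] 0.0 F [-1.  -1.   0.3]
z [ 0.229 -0.631 -0.741] pitch 47.8
F mix [ 60.2  26.8 222. ] r 132.0 a 89.9
```

Request:
drive_tool:
  targets:
    - {"tx":0.25,"ty":-0.049,"tz":-0.006,"wx":0,"wy":0,"wz":0,"claw":-1}
    - {"tx":0.25,"ty":-0.049,"tz":-0.02,"wx":0,"wy":0,"wz":0,"claw":-1}
    - {"tx":0.1,"ty":-0.02,"tz":0,"wx":0,"wy":0,"wz":0,"claw":-1}
    - {"tx":0,"ty":0,"tz":0,"wx":0,"wy":0,"wz":0,"claw":-1}
    - {"tx":0,"ty":0,"tz":0,"wx":0,"wy":0,"wz":0,"claw":-1}
    - {"tx":-0.3,"ty":0.06,"tz":0,"wx":0,"wy":0,"wz":0,"claw":-1}
    - {"tx":-0.8,"ty":0.15,"tz":0,"wx":0,"wy":0,"wz":0,"claw":-1}
    - {"tx":-1,"ty":0.2,"tz":0,"wx":0,"wy":0,"wz":0,"claw":-1}

```text
clock: 10.7
tool_pos: [0.5276, 0.14, 0.2149]
eef_rot: [-0.16, 0.919, -0.354, 0.062]
contact_force: [-0.2, 1.4, 0.3]
opening: 0.006
finger_force: 0.0
```

```bash
python3 -c "
from s import *
show();Fpt()
s=snap('top'); cv2.imwrite('pics/t4.png',s['image'])"
```

```text
10.7 [-0.08  1.15 -1.35  1.81  1.29  2.    0.13] mix mm [ -4.8  37.5 214.9] 0.01 F [-0.2  1.4  0.3]
z [ 0.227 -0.631 -0.741] pitch 47.9
F mix [ 12.3  26.3 220.8] r 139.2 a 110.0
```

View pics/t4.png

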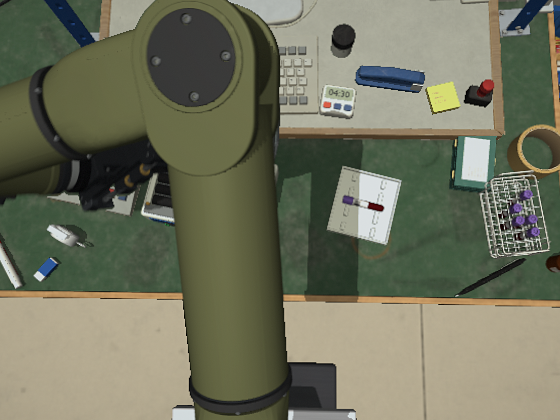

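The arm covers the mixer and hood in this picture. The tray with its tube is at (365,205) and unmoved. I'll retreat and turn towards the tray.

```bash
cat >> h.py <<'E'
def down(deg): a=np.radians(deg); return frame([np.cos(a),np.sin(a),0],[0,0,-1])
E
python3 -c "
from s import *
units([.44,.05,.24],down(166)); units([.44,.05,.24],down(-14))"
```

```text
total units t [-2.796 -3.069  0.827] w [0.487 0.541 0.885] min rows 8.0
total units t [-2.796 -3.069  0.827] w [ 0.633 -0.571 -1.961] min rows 14.9
```

Request:
drive_tool:
  targets:
    - {"tx":-0.9,"ty":0.1,"tz":0.2,"wx":0,"wy":0,"wz":0,"claw":-1}
    - {"tx":-0.9,"ty":0.1,"tz":0.2,"wx":0.06,"wy":0.067,"wz":0.11,"claw":-1}
    - {"tx":-0.9,"ty":0,"tz":0.2,"wx":0.06,"wy":0.067,"wz":0.11,"claw":-1}
    - {"tx":0,"ty":-0.5,"tz":0.2,"wx":0.06,"wy":0.067,"wz":0.11,"claw":-1}
    - {"tx":0,"ty":-0.7,"tz":0,"wx":0.06,"wy":0.067,"wz":0.11,"claw":-1}
    - {"tx":0,"ty":-0.8,"tz":0,"wx":0.06,"wy":0.067,"wz":0.11,"claw":-1}
    - {"tx":0,"ty":-0.8,"tz":0,"wx":0.06,"wy":0.067,"wz":0.11,"claw":-1}
    - {"tx":0,"ty":-0.8,"tz":0,"wx":0.06,"wy":0.067,"wz":0.11,"claw":-1}

```text
clock: 11.55
tool_pos: [0.4465, 0.0453, 0.2389]
eef_rot: [-0.548, 0.834, -0.068, 0.008]
contact_force: [0.4, 0.2, -0.3]
opening: 0.007
finger_force: 0.0
```

```bash
python3 -c "
from s import *
show()
units([.511,-.174,.16],down(166)); units([.511,-.174,.16],down(-14))"
```

```text
11.55 [ 0.5   0.85 -1.45  2.12  1.07  1.23  1.26] mix mm [-66.3 -70.9 238.9] 0.01 F [ 0.4  0.2 -0.3]
z [ 0.089 -0.104 -0.991] pitch 82.1
total units t [ 2.149 -7.311 -2.632] w [0.093 0.093 0.156] min rows 7.3
total units t [ 2.149 -7.311 -2.632] w [ 0.139 -0.138 -2.837] min rows 19.9
```

Request:
drive_tool:
  targets:
    - {"tx":0.27,"ty":-0.91,"tz":-0.33,"wx":0.012,"wy":0.012,"wz":0.02,"claw":-0.1}
    - {"tx":0.27,"ty":-0.91,"tz":-0.33,"wx":0.012,"wy":0.012,"wz":0.02,"claw":-0.1}
    - {"tx":0.27,"ty":-0.91,"tz":-0.33,"wx":0.012,"wy":0.012,"wz":0.02,"claw":-0.1}
    - {"tx":0.27,"ty":-0.91,"tz":-0.33,"wx":0.012,"wy":0.012,"wz":0.02,"claw":-0.1}
    - {"tx":0.27,"ty":-0.91,"tz":-0.33,"wx":0.012,"wy":0.012,"wz":0.02,"claw":-0.1}
    - {"tx":0.27,"ty":-0.91,"tz":-0.33,"wx":0.012,"wy":0.012,"wz":0.02,"claw":-0.1}
    - {"tx":0.27,"ty":-0.91,"tz":-0.33,"wx":0.012,"wy":0.012,"wz":0.02,"claw":-0.1}
    - {"tx":0.27,"ty":-0.91,"tz":-0.33,"wx":0.012,"wy":0.012,"wz":0.02,"claw":-0.1}

```text
clock: 12.35
tool_pos: [0.5118, -0.1724, 0.1589]
eef_rot: [-0.616, 0.788, 0.002, -0.001]
contact_force: [0.3, 0.9, 1.2]
opening: 0.449
finger_force: 0.0
```

```bash
python3 -c "
from s import *
show()
units([.511,-.174,.16],down(166))
s=snap('side');w=snap('wrist'); np.savez('w5.npz',**w)
cv2.imwrite('pics/sw5.png',cv2.resize(np.hstack([s['image'],w['image']]),(800,300)))"
```

```text
12.35 [ 0.92  1.12 -1.42  1.87  1.17  1.31  2.03] mix mm [  39.4 -272.2  158.9] 0.45 F [0.3 0.9 1.2]
z [-0.004  0.003 -1.   ] pitch 89.7
total units t [-0.028 -0.053  0.037] w [-0.003 -0.004 -0.001] min rows 0.1
```

View pics/sw5.png

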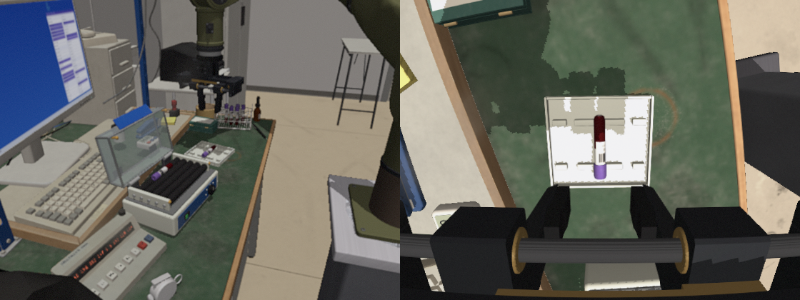

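The hood stands open at about (150,145) in the side view, with the rollers and the rear tube visible. The wrist view shows the tube straight between the fingers' planes. I'll refine the tube position from the wrist camera and the groove position from the top camera.

```bash
python3 -c "
from s import *
w=dict(np.load('w5.npz')); P=pts(w); H,S,V=cv2.split(cv2.cvtColor(w['image'],cv2.COLOR_BGR2HSV)); z=P[...,2]
near=np.hypot(P[...,0]-.511,P[...,1]+.174)<.06
tb=near&(z>.012)&(z<.03)&(S>80)&((H>120)|(H<12)); T=P[tb]
print(tb.sum(),cv2.minAreaRect((T[:,:2]*1000).astype(np.float32)),np.percentile(T[:,2],[50,98]))
t=snap('top'); np.savez('t5.npz',**t); cv2.imwrite('pics/t5.png',cv2.resize(t['image'][110:260,110:310],(800,600),interpolation=cv2.INTER_CUBIC))
"
```

```text
840 ((513.3574829101562, -173.96328735351562), (74.74736785888672, 13.820915222167969), 76.136474609375) [0.02273847 0.02504526]
```

View pics/t5.png

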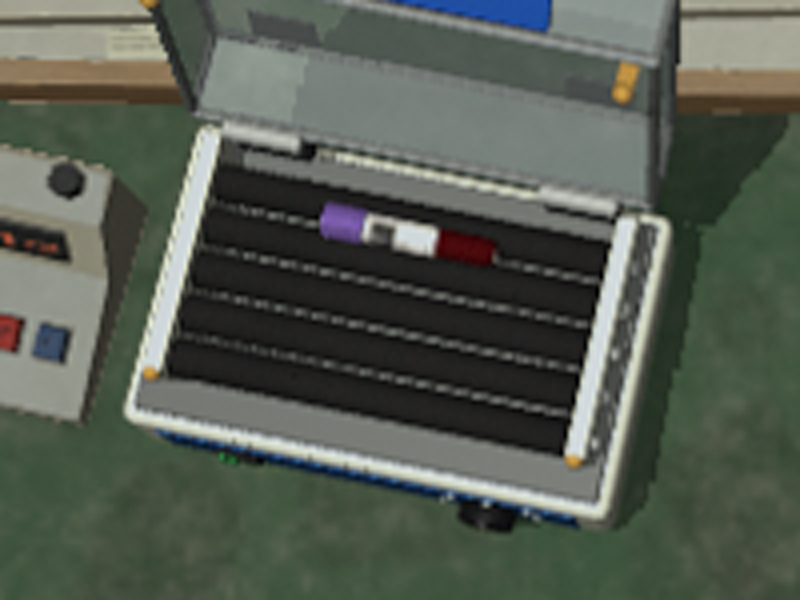

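```bash
python3 -c "
from s import *
t=dict(np.load('t5.npz')); P=pts(t); H,S,V=cv2.split(cv2.cvtColor(t['image'],cv2.COLOR_BGR2HSV))
K,D,M=[np.array(t[k]) for k in('K','dist','cam_to_world')]
def ray(u,v,z):
    p=cv2.undistortPoints(np.array([[[110+u/4-.375,110+v/4-.375]]]),K,D)[0,0]; d=M[:3,:3]@np.array([p[0],-p[1],-1]); o=M[:3,3]; return o+d*(z-o[2])/d[2]
for nm,a,b in(('g1',(215,207),(600,282)),('g2',(200,250),(590,325)),('g3',(190,295),(575,370)),('g4',(180,335),(565,413))):
    A,B=ray(*a,.072),ray(*b,.072); print(nm,(tomix(A)*1000).round(1),(tomix(B)*1000).round(1),np.degrees(np.arctan2(*(A-B)[[1,0]])).round(1))
m=np.zeros(H.shape,bool); m[155:182,188:238]=1
q=m&(S>90)&((H>120)|(H<12))&(P[...,2]>.08)&(P[...,2]<.11); T=P[q]; c,s,a=cv2.minAreaRect((T[:,:2]*1000).astype(np.float32)); print('rear tube',c,s,a,(tomix([c[0]/1e3,c[1]/1e3,0])*1000).round(1),np.percentile(T[:,2],95))
for u,v in((212,130),(640,215),(150,374),(574,462)): print((tomix(ray(u,v,.088))*1000).round(1))
units([.5125,-.174,.06],down(166))
"
```

```text
g1 [28.8 87.9 72. ] [ 30.5 -85.1  72. ] 79.6
g2 [ 8.5 89.5 72. ] [ 10.8 -85.   72. ] 79.8
g3 [-12.   88.8  72. ] [-10.  -82.9  72. ] 79.7
g4 [-30.2  88.5  72. ] [-29.4 -82.8  72. ] 79.3
rear tube (554.5004272460938, 95.15472412109375) (75.98931884765625, 15.608299255371094) 78.46492004394531 [30.2 -1.4  0. ] 0.0967710046364236
[58.4 93.  88. ]
[ 59.4 -97.3  88. ]
[-51.9  92.   88. ]
[-51.8 -92.9  88. ]
total units t [ 0.032 -0.037 -3.275] w [-0.003 -0.005  0.005] min rows 3.3
```

The mixer frame checks out to about 1 mm: g4 is at x ≈ -30 and the rear tube at +30. Descending to the tube now.

Request:
drive_tool:
  targets:
    - {"tx":0.03,"ty":-0.04,"tz":-0.75,"wx":0,"wy":0,"wz":0,"claw":-0.1}
    - {"tx":0,"ty":0,"tz":-0.75,"wx":0,"wy":0,"wz":0,"claw":-0.1}
    - {"tx":0,"ty":0,"tz":-0.75,"wx":0,"wy":0,"wz":0,"claw":-0.1}
    - {"tx":0,"ty":0,"tz":-0.75,"wx":0,"wy":0,"wz":0,"claw":-0.1}
    - {"tx":0,"ty":0,"tz":-0.75,"wx":0,"wy":0,"wz":0,"claw":-0.1}
    - {"tx":0,"ty":0,"tz":-0.5,"wx":0,"wy":0,"wz":0,"claw":-0.1}
    - {"tx":0,"ty":0,"tz":-0.43,"wx":0,"wy":0,"wz":0,"claw":-0.1}
    - {"tx":0,"ty":0,"tz":0,"wx":0,"wy":0,"wz":0,"claw":-0.1}

```text
clock: 13.3
tool_pos: [0.5124, -0.1724, 0.0178]
eef_rot: [-0.616, 0.788, 0.002, -0.001]
contact_force: [-0.2, -0.2, 0.1]
opening: 0.45
finger_force: 0.0
```

Request:
drive_tool:
  targets:
    - {"tx":0,"ty":0,"tz":0,"wx":0,"wy":0,"wz":0,"claw":-1}
    - {"tx":0,"ty":0,"tz":0,"wx":0,"wy":0,"wz":0,"claw":-1}
    - {"tx":0,"ty":0,"tz":0,"wx":0,"wy":0,"wz":0,"claw":-1}
    - {"tx":0,"ty":0,"tz":0,"wx":0,"wy":0,"wz":0,"claw":-1}
    - {"tx":0,"ty":0,"tz":0,"wx":0,"wy":0,"wz":0,"claw":-1}
    - {"tx":0,"ty":0,"tz":0,"wx":0,"wy":0,"wz":0,"claw":-1}
    - {"tx":0,"ty":0,"tz":0,"wx":0,"wy":0,"wz":0,"claw":-1}
    - {"tx":0,"ty":0,"tz":0,"wx":0,"wy":0,"wz":0,"claw":-1}
  force: 10

```text
clock: 14.1
tool_pos: [0.5135, -0.173, 0.0192]
eef_rot: [-0.615, 0.788, 0.001, -0.0]
contact_force: [0.6, 0.1, 3.5]
opening: 0.141
finger_force: 10.0
```

```bash
python3 -c "
from s import *
show(); print(r.get_state()['finger_force'])"
```

```text
14.1 [ 0.87  1.32 -1.27  1.92  1.43  1.21  1.92] mix mm [  41.1 -272.5   19.2] 0.14 F [0.6 0.1 3.5]
z [-0.002  0.002 -1.   ] pitch 89.8
9.997716844081879
```

```bash
python3 -c "
from s import *
units(mw(-.055,-.15,.2),down(169.2))"
```

```text
total units t [-2.367  4.619  6.027] w [-0.002 -0.002  0.055] min rows 6.0
```

Request:
drive_tool:
  targets:
    - {"tx":0,"ty":0,"tz":0.3,"wx":0,"wy":0,"wz":0,"claw":-1}
    - {"tx":0,"ty":0,"tz":0.5,"wx":0,"wy":0,"wz":0,"claw":-1}
    - {"tx":0,"ty":0,"tz":0.7,"wx":0,"wy":0,"wz":0,"claw":-1}
    - {"tx":-0.4,"ty":0.6,"tz":0.9,"wx":0,"wy":0,"wz":0,"claw":-1}
    - {"tx":-0.5,"ty":0.8,"tz":0.9,"wx":0,"wy":0,"wz":0,"claw":-1}
    - {"tx":-0.5,"ty":0.9,"tz":0.9,"wx":0,"wy":0,"wz":0,"claw":-1}
    - {"tx":-0.5,"ty":0.9,"tz":0.9,"wx":0,"wy":0,"wz":0,"claw":-1}
    - {"tx":-0.5,"ty":0.9,"tz":0.9,"wx":0,"wy":0,"wz":0,"claw":-1}
  force: 15

```text
clock: 14.9
tool_pos: [0.4402, -0.0486, 0.2006]
eef_rot: [-0.615, 0.788, 0.002, -0.0]
contact_force: [1.2, -0.9, 0.8]
opening: 0.143
finger_force: 15.0
```

```bash
python3 -c "
from s import *
show()
units(mw(-.04,0,.2),down(169.2))"
```

```text
14.9 [ 0.77  0.95 -1.44  2.11  1.06  1.16  1.7 ] mix mm [ -54.6 -164.4  200.6] 0.14 F [ 1.2 -0.9  0.8]
z [-0.002  0.002 -1.   ] pitch 89.8
total units t [ 1.522  5.285 -0.02 ] w [-0.002 -0.002  0.054] min rows 5.3
```

Request:
drive_tool:
  targets:
    - {"tx":0.1,"ty":0.75,"tz":0,"wx":0,"wy":0,"wz":0.009,"claw":-1}
    - {"tx":0.15,"ty":0.75,"tz":0,"wx":0,"wy":0,"wz":0.009,"claw":-1}
    - {"tx":0.22,"ty":0.75,"tz":0,"wx":0,"wy":0,"wz":0.009,"claw":-1}
    - {"tx":0.22,"ty":0.75,"tz":0,"wx":0,"wy":0,"wz":0.009,"claw":-1}
    - {"tx":0.22,"ty":0.75,"tz":0,"wx":0,"wy":0,"wz":0.009,"claw":-1}
    - {"tx":0.25,"ty":0.75,"tz":0,"wx":0,"wy":0,"wz":0.009,"claw":-1}
    - {"tx":0.25,"ty":0.55,"tz":0,"wx":0,"wy":0,"wz":0,"claw":-1}
    - {"tx":0.11,"ty":0.23,"tz":0,"wx":0,"wy":0,"wz":0,"claw":-1}

```text
clock: 15.7
tool_pos: [0.487, 0.1105, 0.2]
eef_rot: [-0.638, 0.77, 0.002, 0.001]
contact_force: [-0.3, -0.0, -0.5]
opening: 0.135
finger_force: 15.0
```

```bash
python3 -c "
from s import *
show()
units(mw(-.030,0,.13),down(169.2))
units(mw(-.030,0,.0945),down(169.2))
s=snap('side');w=snap('wrist'); np.savez('w6.npz',**w); np.savez('s6.npz',**s)
cv2.imwrite('pics/sw6.png',cv2.resize(np.hstack([s['image'],w['image']]),(800,300)))"
```

```text
15.7 [ 0.4   0.97 -1.38  1.96  1.05  1.2   1.55] mix mm [-39.    0.8 200. ] 0.14 F [-0.3 -0.  -0.5]
z [-0.001  0.004 -1.   ] pitch 89.8
total units t [ 0.289 -0.082 -2.335] w [-0.003 -0.001 -0.002] min rows 2.3
total units t [ 0.289 -0.082 -3.518] w [-0.003 -0.001 -0.002] min rows 3.5
```

View pics/sw6.png

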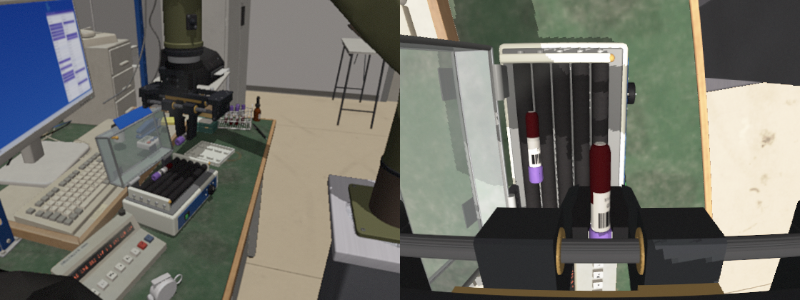

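The side view shows the tube held level above the mixer. In the wrist view it lies parallel to the rollers over the front groove (600,185), and the hood stays open on the left. Lowering now.

Request:
drive_tool:
  targets:
    - {"tx":0.1,"ty":-0.03,"tz":-0.6,"wx":0,"wy":0,"wz":0,"claw":-1}
    - {"tx":0.1,"ty":-0.03,"tz":-0.6,"wx":0,"wy":0,"wz":0,"claw":-1}
    - {"tx":0.09,"ty":-0.02,"tz":-0.6,"wx":0,"wy":0,"wz":0,"claw":-1}
    - {"tx":0,"ty":0,"tz":-0.6,"wx":0,"wy":0,"wz":0,"claw":-1}
    - {"tx":0,"ty":0,"tz":-0.5,"wx":0,"wy":0,"wz":0,"claw":-1}
    - {"tx":0,"ty":0,"tz":-0.3,"wx":0,"wy":0,"wz":0,"claw":-1}
    - {"tx":0,"ty":0,"tz":-0.2,"wx":0,"wy":0,"wz":0,"claw":-1}
    - {"tx":0,"ty":0,"tz":-0.1,"wx":0,"wy":0,"wz":0,"claw":-1}

```text
clock: 16.6
tool_pos: [0.4954, 0.1055, 0.0937]
eef_rot: [-0.637, 0.771, 0.002, -0.001]
contact_force: [-0.8, 0.1, 0.1]
opening: 0.137
finger_force: 15.0
```

```bash
python3 -c "
from s import *
show()
units(mw(-.030,0,.0935),down(169.2))"
```

```text
16.6 [ 0.35  1.13 -1.25  2.01  1.27  1.11  1.44] mix mm [-29.8  -2.5  93.7] 0.14 F [-0.8  0.1  0.1]
z [-0.003  0.002 -1.   ] pitch 89.8
total units t [ 0.009  0.083 -0.008] w [-0.002 -0.003  0.001] min rows 0.1
```

Request:
drive_tool:
  targets:
    - {"tx":0,"ty":0,"tz":-0.03,"wx":0,"wy":0,"wz":0,"claw":-0.68}
    - {"tx":0,"ty":0,"tz":0,"wx":0,"wy":0,"wz":0,"claw":-0.62}
    - {"tx":0,"ty":0,"tz":0,"wx":0,"wy":0,"wz":0,"claw":-0.55}
    - {"tx":0,"ty":0,"tz":0,"wx":0,"wy":0,"wz":0,"claw":-0.45}
    - {"tx":0,"ty":0,"tz":0,"wx":0,"wy":0,"wz":0,"claw":-0.4}
    - {"tx":0,"ty":0,"tz":0,"wx":0,"wy":0,"wz":0,"claw":-0.4}
    - {"tx":0,"ty":0,"tz":0.2,"wx":0,"wy":0,"wz":0,"claw":-0.4}
    - {"tx":0,"ty":0,"tz":0.4,"wx":0,"wy":0,"wz":0,"claw":-0.4}

```text
clock: 17.4
tool_pos: [0.4951, 0.1058, 0.111]
eef_rot: [-0.637, 0.771, 0.002, -0.001]
contact_force: [0.8, 0.2, 0.9]
opening: 0.301
finger_force: 0.0
```

Request:
drive_tool:
  targets:
    - {"tx":0,"ty":0,"tz":0.6,"wx":0,"wy":0,"wz":0,"claw":-0.4}
    - {"tx":0,"ty":0,"tz":0.8,"wx":0,"wy":0,"wz":0,"claw":-0.4}
    - {"tx":0,"ty":0,"tz":0.8,"wx":0,"wy":0,"wz":0,"claw":-0.4}
    - {"tx":-0.3,"ty":-0.6,"tz":0.8,"wx":0,"wy":0,"wz":0,"claw":-0.4}
    - {"tx":-0.3,"ty":-0.9,"tz":0.3,"wx":0,"wy":0,"wz":0,"claw":-0.4}
    - {"tx":-0.2,"ty":-0.9,"tz":0,"wx":0,"wy":0,"wz":0,"claw":-0.4}
    - {"tx":0,"ty":-1,"tz":0,"wx":0,"wy":0,"wz":0,"claw":-0.4}
    - {"tx":0,"ty":-1,"tz":0,"wx":0,"wy":0,"wz":0,"claw":-0.4}

```text
clock: 18.2
tool_pos: [0.4714, -0.0269, 0.2112]
eef_rot: [-0.638, 0.77, 0.001, 0.0]
contact_force: [0.1, -0.9, -1.4]
opening: 0.299
finger_force: 0.0
```

Request:
drive_tool:
  targets:
    - {"tx":0,"ty":-1,"tz":0,"wx":0,"wy":0,"wz":0,"claw":-0.4}
    - {"tx":0,"ty":-1,"tz":0,"wx":0,"wy":0,"wz":0,"claw":-0.4}
    - {"tx":0,"ty":-1,"tz":0,"wx":0,"wy":0,"wz":0,"claw":-0.4}
    - {"tx":0,"ty":-0.8,"tz":0,"wx":0,"wy":0,"wz":0,"claw":-0.4}
    - {"tx":0,"ty":-0.4,"tz":0,"wx":0,"wy":0,"wz":0,"claw":-0.4}
    - {"tx":0,"ty":0,"tz":0,"wx":0,"wy":0,"wz":0,"claw":-0.4}
    - {"tx":0,"ty":0,"tz":0,"wx":0,"wy":0,"wz":0,"claw":-0.4}
    - {"tx":0,"ty":0,"tz":0,"wx":0,"wy":0,"wz":0,"claw":-0.4}

```text
clock: 19.0
tool_pos: [0.4717, -0.1504, 0.2104]
eef_rot: [-0.638, 0.77, 0.002, 0.0]
contact_force: [-0.4, 0.6, -0.2]
opening: 0.299
finger_force: 0.0
```

```bash
python3 -c "
from s import *
show()
t=snap('top'); P=pts(t); H,S,V=cv2.split(cv2.cvtColor(t['image'],cv2.COLOR_BGR2HSV))
q=(S>90)&((H>120)|(H<12))&(P[...,2]>.075)&(P[...,2]<.11)
m=np.stack([(P[...,:2]-C)@ex,(P[...,:2]-C)@ey],-1)
for lo,hi in((-.05,-.01),(.01,.05)):
    k=q&(m[...,0]>lo)&(m[...,0]<hi)&(abs(m[...,1])<.09); print(k.sum(),cv2.minAreaRect((m[k]*1000).astype(np.float32)),np.percentile(P[k][:,2],[50,95]))
cv2.imwrite('pics/t7.png',cv2.resize(t['image'][110:260,110:310],(600,450)))"
```

```text
19.0 [ 0.94  0.97 -1.41  1.96  1.04  1.23  2.08] mix mm [  -4.2 -258.3  210.4] 0.3 F [-0.4  0.6 -0.2]
z [-0.002  0.003 -1.   ] pitch 89.8
226 ((-29.503934860229492, -2.4296417236328125), (16.856367111206055, 78.26492309570312), 0.8206286430358887) [0.09156413 0.09583821]
205 ((30.480669021606445, -1.7619514465332031), (75.75043487548828, 15.840027809143066), 89.75028228759766) [0.09109885 0.09569828]
```

View pics/t7.png

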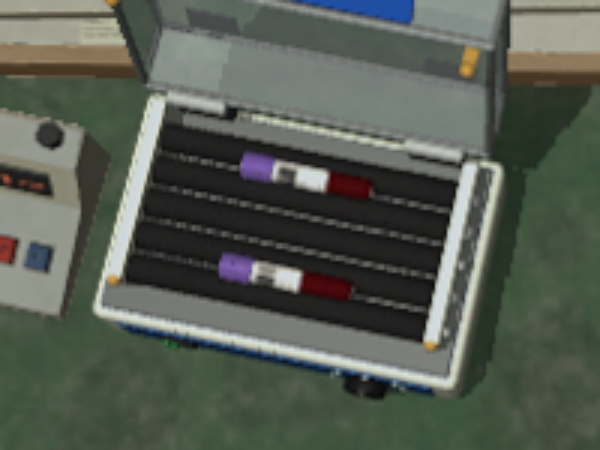

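The tube lies in the front groove, from (235,267) to (350,288). The rear tube is unmoved, the hood is open and the robot is clear.

```bash
python3 -c "
from h import *
print(workorder.finish_job())"
```

```text
the job is handed in; nothing more can be done
None
```

The job is handed in at about 19 s: the hood stands open on its own, the tube measures within 1 mm of the front groove line and about 2 mm off its middle, and the rear tube shows no movement beyond 1 mm; the hand-in returned no verdict.

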